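# Lock the tablet box with its curved pin

### The job

Press the lid of the blue dishwasher-tablet box shut, so that its steel hasp drops between the two staples on the base plate. Then take the curved steel pin by its red tab and pass it round along its own arc, in from the right, through the near staple, the hasp and the far staple, until you feel its tip bear firmly on the sprung rubber buffer, without forcing anything. Let go and leave the pin lying in all three eyes with the lid shut, and do not shift the things standing around.

Things in the scene. Friction and masses are not known exactly. Their poses are not given: they have to be found in the camera images.
- tablet_box: Fixed blue box 120 x 160 mm (x, y) on a grey base plate. Origin: on the counter under the box's centre; x from the lock side (front, x = -60 mm) to the hinge side, y to the left, z up. Plate: 10 mm thick, x -225 to +63, y -85 to +85 mm; the pin slides on its top. Shut, the lid's top is 64 mm above the counter
- lid (a joint): Lid angle in rad, 0 = shut; starts open by 0.2 to 0.45. Hinge at the box's x = +60 mm, 55 mm above the counter. It stays where it is left; about 2 N down on its front moves it. The steel hasp on its front carries an eye 13 mm wide, 18 mm high over the plate, which stands across the pin's way at arc angle 0, only when shut
- lid_front (a point): Point on top of the steel strap on the lid, 5 mm behind the box's front edge, midway across: press down here. 66 mm above the counter when the lid is shut
- arc_centre (a point): Centre of the pin's way: a level circle of radius 55 mm. Lies at x = -140 mm of the box, 14 mm above the counter (centre line of the pin lying on the plate); axes as the box's. Arc angles are counted here from +x toward +y: near staple -22 deg, hasp 0, far staple +22 deg, rubber buffer beyond
- staples: The two fixed steel staples: arches standing on the plate across the pin's way, near (right, the pin enters here) at arc angle -22 deg, far (left) at +22 deg. Each opening is 11 mm wide radially, 15 mm high over the plate and 6 mm long along the way; outside 21 mm high. Origin on the way at arc angle 0, plate top. Over 25 N from the pin bends them. They push it sideways only (no moment about the way's centre, but for friction); the buffer does
- pin: Loose steel C-shaped pin, 56 to 112 g, flat on the counter. Origin: centre of curvature at its underside; z up. Round 8 mm bar on radius 55 mm from its own angle -110 deg (red tab) to +40 deg (rounded tip, 4 mm longer). With its centre on the way's and its yaw equal to the box's, the tip is at arc angle +40 deg; yaw 75 deg less: -35 deg, clear before the near staple; it goes in as its yaw grows
- pin_centre (a point): The pin's centre of curvature, at the height of its bar's centre line (4 mm above its underside)
- pin_tip (a point): End of the pin's centre line at its tip; axes as the pin's
- pin_tab (a point): Grip point in the red tab, 38 mm above the underside. Upright plate at the pin's own angle -110 deg, radius 55 mm: 12 mm thick along the arc, 26 mm wide radially, 58 mm high. Grip across the 12 mm (fingers close along the pin's own direction [0.94, -0.34]), fingertips over 12 mm above the underside as the bar runs beside it
- buffer: Fixed grey buffer block past the far staple; origin at arc angle 44 deg. Its brass screw, set differently each time and not given by this pose, holds a sprung rubber tip: the pin meets it at a yaw between 5 deg less and 17 deg more than the box's. The rubber yields 1 mm per 5 N. Home is 3 N or more on it, over 14 N damages it: feel for it, stop at about 7 N
- mug_cream: Loose mug, pink above and white below, 90 x 122 x 105 mm, origin under its centre: bystander
- matchbox: Loose red matchbox, 65 x 110 x 22 mm, origin under its centre: bystander
- spice_paprika: Loose spice jar with a red cap, 40 mm across, 106 mm high, origin under its centre: bystander

How it is judged:
On the way, in this order (a step that is already met when the one before it is completed fails the run):
1. the lid is shut (value of joint lid below 0.03 rad), for 0.2 s.
2. the pin goes through all three eyes and its tip bears on the rubber buffer with at least 3 N (value of joint lid below 0.03 rad and distance between pin_centre and arc_centre below 0.009 m and y of pin_tip in the frame of arc_centre above 0.03 m and x of pin_tip in the frame of arc_centre above 0.02 m and contact force between pin and buffer above 3 N), for 0.2 s.
At the end, for the whole second after the job is handed in: Lid shut (within 0.03 rad); the pin lies level and at rest through both staples and the hasp: its centre of curvature within 9 mm of the way's centre, its tip at least 30 mm to the left of that centre (past the far staple) (value of joint lid below 0.03 rad and distance between pin_centre and arc_centre below 0.009 m and y of pin_tip in the frame of arc_centre above 0.03 m and x of pin_tip in the frame of arc_centre above 0.02 m and angle between pin's own z axis and vertical below 0.12 rad and linear speed of pin below 0.02 m/s); the robot touches nothing.
It fails at once if the pin presses on the rubber buffer with more than 14 N (contact force between pin and buffer above 14 N).
It fails at once if the pin is forced against the staples with more than 25 N (contact force between pin and staples above 25 N).
It fails at once if the mug, matchbox or red-capped spice jar is shifted by more than 20 mm (distance of any of mug_cream, matchbox, spice_paprika from where it was at the start of the episode above 0.02 m).
It also fails if it takes over 72 s, if anything falls off the work surface, if the arm or the gripper's body presses on something with over 40 N, if the wrist force passes 120 N, or if a joint passes its speed limit or range.

### The arm

A 6-joint arm with a two-finger parallel gripper is mounted at the origin on a cart in front of the work surface, level with it; the furniture and walls round the work are solid. World frame = base frame: x ahead of the robot, y to its left, z up, the work surface at z = 0. Lengths are in m, angles in rad, forces in N, time in s.
With the tool pointing down it reaches from about 0.35 to 0.85 m from the base axis. Payload 8.1 kg.
Tool frame: the origin (TCP) lies midway between the tips of the shut fingers; the grasp point (between the pads) lies 19 mm behind it; z points along the fingers, y is the line along which they close (so a half turn about z gives the same grasp; the last joint's range is limited). The gripper opens to 85 mm and grips with 20 to 120 N. Pads are 22 mm wide; open, the fingers measure 114 mm over their backs; the gripper's body (76 mm by 85 mm) begins 54 mm behind the grasp point. The pads swing forward as they close: fully open they stand 13 mm farther back than shut.
Start: joints at [1.134, 0.13, 1.488, -0, 1.523, -0.085], TCP at [0.207, 0.563, 0.231] pointing down, gripper open.
Joint ranges: [-2.96, 2.96], [-0.89, 2.26], [0.02, 2.5], [-1.34, 4.48], [0, 2.73], [-2.66, 2.66]. Speed limits (rad/s): [2.39, 2.39, 2.79, 3.14, 3.14, 3.14].

### API

Orientations are given as a unit quaternion [x, y, z, w].
In Python, from plant import env gives the robot as it stands.
- The arm moves only by the tool drive_tool, never from a script. Its arguments are lists of equal length, an entry for each row: "translation": the shift along the tool's x, y, z in cm, a list of three; "angular": the turn, a rotation vector about the tool's x, y, z in degrees, a list of three; "fingers": the closure, from 0 (fully open) to 1 (shut). In form: {"translation": [[x, y, z], ...], "angular": [[ax, ay, az], ...], "fingers": [fingers, ...]}. A call has 1 to 10 rows; each row is the pose to reach, as a shift and turn from the pose commanded when the call began, along the tool's axes at that moment; what a row does not reach only later rows make up. A row lasts 1/12 s, in which the tool goes at most 41.7 mm and 7.16 degrees, less where a joint would pass 70% of its speed; a pose out of reach is approached as far as the arm can. A call with a gripper value outside its range is refused whole. The fingers move at their own pace and stop on an object; the grip force is fixed at half the most. Time passes only in rows, so rows that repeat a pose let the fingers close. It gives the time, the measured TCP pose, the force, the opening and the grip force at its end, in the units of the state.
- env.observe(): the state, without advancing time (a new reading comes with each control period).
- env.get_image(name): name is "scene" or "top"; returns a dict with "img" (480x640x3 uint8, red, green, blue), "intrinsics" (3x3 intrinsics, pixels), "k1" (the pictures are not rectified: a ray, as slopes to the right and down, at radius r is drawn at 1 + k1 r^2 times it, then the intrinsics apply), "world_from_camera" (4x4, takes a point from camera to world coordinates). Camera axes: x right, y up, looking along -z (the intrinsics and any distortion apply to the point x, -y, -z); pixel columns grow to the right and rows downward; lengths in m; the calibration is good to about 2 mm. A picture is of the moment at which its call begins. There is no depth.
- env.finish_job(): hands the job in; it is judged then, once.
The state is a dict: "t": time; "joint_positions": joint angles; "joint_velocities": joint speeds; "tau": joint torques, N m; "tool_pos": TCP position; "tcp_rot": TCP orientation; "contact_force": force on the tool from outside, world axes, zero at the start; "moment": the same for the moment, N m; "finger_gap": finger opening in m; "grip_force": force on a finger pad.
Only numpy, scipy, OpenCV 4.12 (cv2) and the standard library are available. Lean on these libraries where they do the work, as an engineer would, in place of code of your own. Each camera call takes 0.05 s, during which the arm holds its last target. There are 200 camera calls.

## Working session

There is one attempt and no reset: what is moved stays moved. The work goes in short steps, Python scripts to look and compute and a tool call to move; the robot and the scene stay as the last step left them, time stands still between calls to the robot, and variables do not carry over. Pictures are saved under pics/ and viewed, at most 10 in all, crops included, and the job is handed in when it is done.

Besides the shell and the picture viewer there is one more tool, called after "Emit:" as name(argument=value, ...), one argument or row to a line, values as JSON. drive_tool: Moves the arm, as the interface text tells. Its arguments: {"type":"object","properties":{"translation":{"type":"array"},"angular":{"type":"array"},"fingers":{"type":"array"}},"required":["translation","angular","fingers"]}

```bash
ls; mkdir -p pics; python3 - <<'E'
from plant import env
import cv2,pickle
for n in("scene","top"):
    d=env.get_image(n);cv2.imwrite(f"pics/{n}0.png",d["img"][:,:,::-1]);pickle.dump(d,open(f"{n}.pkl","wb"))
    print(n,d["intrinsics"],d["k1"],d["world_from_camera"])
print(env.observe())
E
```

```text
pics
scene [[529.92095828   0.         311.81947775]
 [  0.         529.92095828 245.60709807]
 [  0.           0.           1.        ]] -0.1121882247156327 [[-0.98652568 -0.09612115  0.1323926   0.70790229]
 [ 0.16335893 -0.62321831  0.76479592  0.60077183]
 [ 0.00899642  0.77611833  0.63052312  0.66588351]
 [ 0.          0.          0.          1.        ]]
top [[573.11199828   0.         315.00560745]
 [  0.         573.11199828 242.08632779]
 [  0.           0.           1.        ]] 0.023202738133061555 [[-0.13605651  0.96986331 -0.2021232   0.38830981]
 [-0.99069772 -0.13372584  0.02520785 -0.10835449]
 [-0.00258093  0.20367268  0.97903564  1.06588124]
 [ 0.          0.          0.          1.        ]]
{'t': 0.1, 'joint_positions': array([ 1.13358366e+00,  1.31108030e-01,  1.48916619e+00, -1.58225058e-05,
        1.52298586e+00, -8.54041170e-02]), 'joint_velocities': array([ 0.00166187, -0.00109393, -0.00299205, -0.00122916, -0.00055239,
        0.00062072]), 'tau': array([ 7.09485048e-04, -5.70954323e+01, -5.01944232e+01, -2.44492203e-04,
        8.16216983e-03, -1.17648005e-04]), 'tool_pos': array([0.20653672, 0.56281099, 0.23033825]), 'tcp_rot': array([ 1.74998089e-01,  9.84568420e-01, -8.07454504e-04, -2.07752347e-04]), 'contact_force': array([-1.6566665 , -0.29521609, -1.1666102 ]), 'moment': array([-0.03391015, -0.03746489, -0.01607178]), 'grip_force': 0.0, 'finger_gap': 0.08556044693805792}
```

View pics/scene0.png

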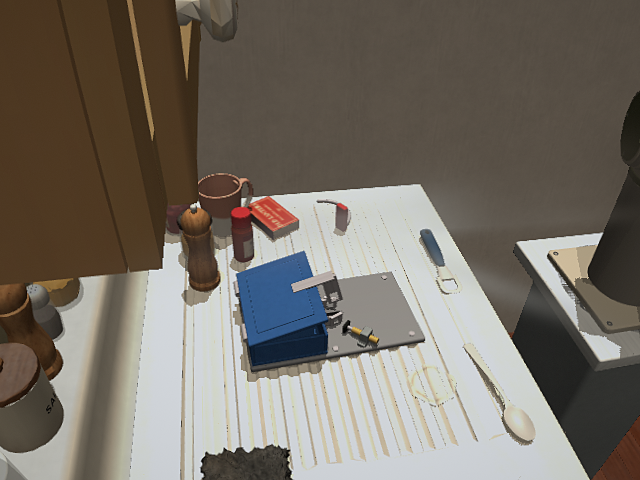

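View pics/top0.png

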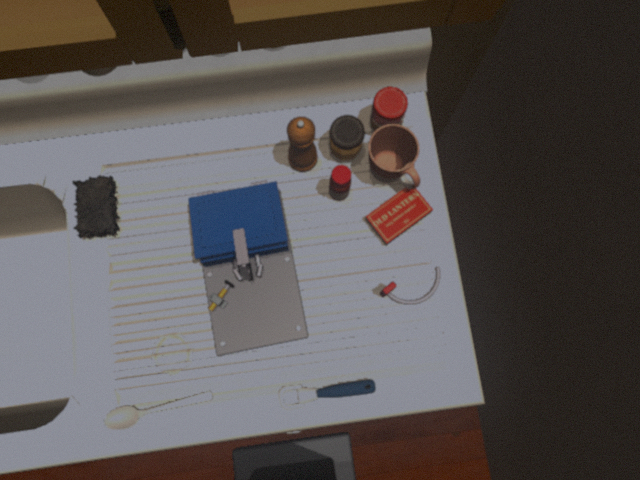

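The scene picture shows the box at about (285,310), the plate with buffer at (360,330), and the pin with its red tab at (342,215). In the top picture the box is at (240,225), the plate's front corners are at (217,354) and (307,338), and the pin arc runs from the tab (389,289) round to the tip (437,268). The mug, matchbox and jar are at the upper right.

```bash
cat > h.py <<'E'
import numpy as np,cv2,pickle
from scipy.spatial.transform import Rotation as R
def load(n): return pickle.load(open(n+".pkl","rb"))
def ray(d,uv):
    K=d["intrinsics"];s=np.array([(uv[0]-K[0,2])/K[0,0],(uv[1]-K[1,2])/K[1,1]]);q=s.copy()
    for _ in range(20): q=s/(1+d["k1"]*(q@q))
    T=d["world_from_camera"];v=T[:3,:3]@np.array([q[0],-q[1],-1]);return T[:3,3],v
def onz(d,uv,z):
    o,v=ray(d,uv);return o+v*(z-o[2])/v[2]
def proj(d,p):
    T=d["world_from_camera"];c=T[:3,:3].T@(np.asarray(p)-T[:3,3]);s=np.array([c[0],-c[1]])/-c[2]
    s=s*(1+d["k1"]*(s@s));K=d["intrinsics"];return np.array([K[0,0]*s[0]+K[0,2],K[1,1]*s[1]+K[1,2]])
E
python3 - <<'E'
from h import *
t=load("top")["img"][:,:,::-1];s=load("scene")["img"][:,:,::-1]
def c(i,x,y,w,h,f): return cv2.resize(i[y:y+h,x:x+w],None,fx=f,fy=f,interpolation=cv2.INTER_CUBIC)
o=np.zeros((600,800,3),np.uint8)
o[:300,:400]=c(t,190,245,133,100,3)[:300,:399].repeat(1,0) if 0 else cv2.resize(t[250:360,190:320],(400,300))[:]
def put(i,x,y,w,h,X,Y): o[Y:Y+h*4,X:X+w*4]=c(i,x,y,w,h,4)
o[:]=0
put(t,205,250,100,75,0,0);put(t,360,240,100,75,400,0)
put(s,325,265,100,75,0,300);put(s,300,185,100,75,400,300)
cv2.imwrite("pics/c1.png",o)
E
```

```text
(no output)
```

View pics/c1.png

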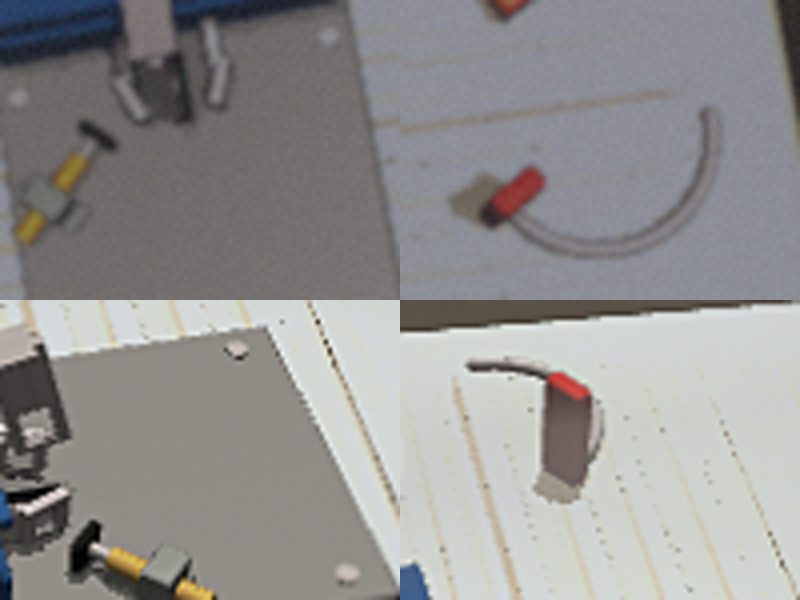

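```bash
python3 - <<'E'
from h import *
def fit(p):
    l=cv2.fitLine(np.float32(p),cv2.DIST_HUBER,0,.01,.01).ravel();return l
def isec(a,b):
    k=np.linalg.solve(np.c_[a[:2],-b[:2]],b[2:]-a[2:]);return a[2:]+k[0]*a[:2]
for n,box in (("top",(195,250,320,362)),("scene",(325,262,432,355))):
    d=load(n);g=cv2.GaussianBlur(d["img"],(3,3),0).astype(int)
    x0,y0,x1,y1=box;sub=g[y0:y1,x0:x1]
    gr=sub.mean(2);sat=sub.max(2)-sub.min(2)
    print(n,g[320,270] if n=="top" else g[300,380],"bg",g[320,315] if n=="top" else g[270,410])
    th=(150 if n=="scene" else 118)
    m=((gr<th)&(sat<40)).astype(np.uint8)
    cs,_=cv2.findContours(m,cv2.RETR_EXTERNAL,cv2.CHAIN_APPROX_NONE)
    c=max(cs,key=cv2.contourArea)[:,0]+[x0,y0]
    ap=cv2.approxPolyDP(c.reshape(-1,1,2),4,True)[:,0];print(ap.tolist())
    np.save(n+"_c.npy",c)
d=load("top");g=d["img"].astype(int)
for y in (246,270,285,302): print(y,[g[y,x].tolist() for x in (395,405,415,437)])
# red tab
for n,b in(("top",(375,275,405,305)),("scene",(325,195,360,235))):
    d=load(n);i=d["img"].astype(int);x0,y0,x1,y1=b;s=i[y0:y1,x0:x1]
    m=((s[...,0]>1.5*s[...,1])&(s[...,0]>90)).astype(np.uint8);ys,xs=np.nonzero(m)
    print(n,"tab",xs.mean()+x0,ys.mean()+y0,m.sum(),onz(d,(xs.mean()+x0,ys.mean()+y0),.058),cv2.minAreaRect(np.c_[xs+x0,ys+y0].astype(np.float32)))
E
```

```text
top [118 112 112] bg [141 143 153]
[[195, 257], [202, 266], [217, 355], [307, 337], [291, 250], [245, 250], [247, 260], [240, 263], [237, 250]]
scene [144 140 134] bg [211 215 212]
[[390, 272], [325, 281], [325, 354], [374, 354], [424, 341]]
246 [[141, 143, 153], [141, 143, 152], [142, 142, 149], [138, 139, 150]]
270 [[139, 145, 153], [142, 145, 154], [138, 142, 154], [118, 113, 118]]
285 [[140, 69, 71], [139, 141, 145], [142, 144, 150], [128, 124, 128]]
302 [[128, 130, 135], [128, 126, 132], [130, 128, 133], [144, 146, 155]]
top tab 389.1294117647059 287.50588235294117 85 [ 0.49736347 -0.2528086   0.058     ] ((389.1310729980469, 287.557373046875), (6.145771026611328, 13.57190990447998), 50.194427490234375)
scene tab 341.6744186046512 206.13953488372093 43 [ 0.500521   -0.25135729  0.058     ] ((341.8999938964844, 206.20001220703125), (10.733126640319824, 4.0249223709106445), 26.56505012512207)
```

```bash
python3 - <<'E'
from h import *
from scipy.optimize import least_squares
def side(p,a,b,tol=2.0):
    a,b=np.float64(a),np.float64(b);u=(b-a)/np.linalg.norm(b-a);r=p-a
    s=r@u;t=r@np.array([-u[1],u[0]]);L=np.linalg.norm(b-a)
    return p[(s>5)&(s<L-5)&(abs(t)<tol)]
res={}
for n,S in (("top",{"F":((217,355),(307,337)),"R":((307,337),(292,255)),"L":((203,270),(217,355))}),("scene",{"R":((340,279),(390,272)),"F":((390,272),(424,341))})):
    d=load(n);c=np.load(n+"_c.npy")
    W={k:np.array([onz(d,q,.01)[:2] for q in side(c,*v)]) for k,v in S.items()}
    def f(p):
        R2=np.array([[np.cos(p[2]),-np.sin(p[2])],[np.sin(p[2]),np.cos(p[2])]])
        e=[]
        for k,w in W.items():
            l=(w-p[:2])@R2
            e.append({"F":l[:,0]+.225,"R":l[:,1]+.085,"L":l[:,1]-.085}[k])
        return np.concatenate(e)
    s=least_squares(f,[.63,-.0,0.15],loss="soft_l1",f_scale=.001)
    print(n,s.x,np.rad2deg(s.x[2]),{k:len(w) for k,w in W.items()},np.sqrt(np.mean(s.fun**2)))
    x,y,a=s.x;print(" arc centre",x-.14*np.cos(a),y-.14*np.sin(a))
# pin
d=load("top");i=cv2.GaussianBlur(d["img"],(3,3),0).astype(int)
x0,y0,x1,y1=372,255,450,312
s=i[y0:y1,x0:x1];m=((s[...,2]<138)&(s[...,0]-s[...,1]<20)).astype(np.uint8)
yy,xx=np.mgrid[y0:y1,x0:x1]
k,lab,st,_=cv2.connectedComponentsWithStats(m);j=1+np.argmax(st[1:,4]);print(st[j])
ys,xs=np.nonzero(lab==j);ys+=y0;xs+=x0
W=np.array([onz(d,q,.004)[:2] for q in zip(xs,ys)]);tab=np.array([.499,-.252])
W=W[np.linalg.norm(W-tab,axis=1)>.03]
g=least_squares(lambda p:np.hypot(*(W-p[:2]).T)-.055,[.53,-.30],loss="soft_l1",f_scale=.002)
print("pin centre",g.x,np.sqrt(np.mean(g.fun**2)))
an=np.unwrap(np.arctan2(*(W-g.x)[:,::-1].T));an=np.rad2deg(an);an=(an+360)%360
print("ang",np.percentile(an,[0,1,99,100]))
for T in(onz(d,(389.13,287.5),.058)[:2],onz(load("scene"),(341.7,206.14),.058)[:2]):
    v=T-g.x;print("tab",np.hypot(*v),np.rad2deg(np.arctan2(v[1],v[0])))
o=env=None
E
```

```text
top [ 0.65276374 -0.00075768  0.0624109 ] 3.5758809804279164 {'F': 80, 'R': 72, 'L': 75} 0.0010140854898981703
 arc centre 0.5130363144610955 -0.009489536731480435
scene [0.65789062 0.00356476 0.06219944] 3.563765221128147 {'R': 40, 'F': 59} 0.000634727524697859
 arc centre 0.5181613428751414 -0.005137551409876985
[  0  11  69  39 621]
pin centre [ 0.52586013 -0.29960417] 0.0032729328410083507
ang [149.44662444 152.05914335 273.40047833 275.65994008]
tab 0.054781852194099874 121.33218054071064
tab 0.05452787723424735 117.75080232065555
```

Emit:
drive_tool(
  translation=[
    [-3.2,-2.2,0],
    [-6.4,-4.5,0],
    [-9.6,-6.7,0],
    [-12.8,-9,0],
    [-16,-11.2,0],
    [-19.2,-13.4,0],
    [-22.4,-15.7,0],
    [-25.6,-17.9,0],
    [-28.8,-20.2,0],
    [-32,-22.4,0],
  ],
  angular=[
    [0,0,7],
    [0,0,14],
    [0,0,21],
    [0,0,28],
    [0,0,35],
    [0,0,42],
    [0,0,49],
    [0,0,56],
    [0,0,63],
    [0,0,70],
  ],
  fingers=[1,1,1,1,1,1,1,1,1,1],
)

```text
t: 0.93
tool_pos: [0.4304, 0.2408, 0.231]
tcp_rot: [0.71, 0.704, -0.0, -0.0]
contact_force: [1.1, -0.1, -0.5]
finger_gap: -0.0001
grip_force: 0.0
```

```bash
cat >> h.py <<'E'
BOX=np.array([.655,.0013]);BYAW=3.57
def state():
    from plant import env
    o=env.observe();r=R.from_quat(o["tcp_rot"]).as_matrix();o["R"]=r
    o["phi"]=np.rad2deg(np.arctan2(r[1,1],r[0,1]));return o
def rel(pos,phi,o=None):
    "shift (cm) and turn (deg) in tool axes to reach TCP pos, tool down, y at angle phi"
    o=o or state();r=o["R"];a=np.deg2rad(phi)
    y=np.array([np.cos(a),np.sin(a),0]);z=np.array([0,0,-1.]);T=np.c_[np.cross(y,z),y,z]
    np.set_printoptions(precision=3,suppress=True)
    print("t %.2f pos"%o["t"],o["tool_pos"],"phi %.2f"%o["phi"],"F",o["contact_force"],"M",o["moment"],"gap %.4f"%o["finger_gap"])
    print("shift cm",r.T@(np.asarray(pos)-o["tool_pos"])*100,"turn",np.rad2deg(R.from_matrix(r.T@T).as_rotvec()))
E
python3 -c "
from h import *
rel([.600,-.002,.14],-70)"
```

```text
t 0.93 pos [0.43  0.241 0.231] phi -0.50 F [ 1.062 -0.113 -0.453] M [-0.016  0.017  0.025] gap -0.0001
shift cm [-24.134  17.173   9.102] turn [-0.01   0.018 69.503]
```

Emit:
drive_tool(
  translation=[
    [-2.4,1.7,0.9],
    [-4.8,3.4,1.8],
    [-7.2,5.2,2.7],
    [-9.6,6.9,3.6],
    [-12,8.6,4.5],
    [-14.5,10.3,5.4],
    [-16.9,12,6.3],
    [-19.3,13.8,7.2],
    [-21.7,15.5,8.1],
    [-24.1,17.2,9],
  ],
  angular=[
    [0,0,7],
    [0,0,14],
    [0,0,21],
    [0,0,28],
    [0,0,35],
    [0,0,42],
    [0,0,49],
    [0,0,56],
    [0,0,63],
    [0,0,70],
  ],
  fingers=[1,1,1,1,1,1,1,1,1,1],
)

```text
t: 1.77
tool_pos: [0.6016, -0.0001, 0.1402]
tcp_rot: [0.986, 0.169, -0.0, -0.0]
contact_force: [1.1, 0.9, 0.3]
finger_gap: 0.0003
grip_force: 0.0
```

Emit:
drive_tool(
  translation=[
    [0,0,1],
    [0,0,2],
    [0,0,3],
    [0,0,4],
    [0,0,4.8],
    [0,0,5.6],
    [0,0,6.2],
    [0,0,6.6],
    [0,0,7.0],
    [0,0,7.0],
  ],
  angular=[
    [0,0,0],
    [0,0,0],
    [0,0,0],
    [0,0,0],
    [0,0,0],
    [0,0,0],
    [0,0,0],
    [0,0,0],
    [0,0,0],
    [0,0,0],
  ],
  fingers=[1,1,1,1,1,1,1,1,1,1],
)

```text
t: 2.6
tool_pos: [0.6011, 0.0014, 0.0706]
tcp_rot: [0.985, 0.172, -0.0, -0.0]
contact_force: [0.2, -0.1, -0.3]
finger_gap: 0.0003
grip_force: 0.0
```

```bash
python3 -c "
from h import *
rel([.600,-.002,.065],-70)"
```

```text
t 2.60 pos [0.601 0.001 0.071] phi -70.14 F [ 0.203 -0.122 -0.332] M [-0.029 -0.059 -0.003] gap 0.0003
shift cm [-0.219  0.287  0.563] turn [-0.011  0.017 -0.14 ]
```

Emit:
drive_tool(
  translation=[
    [0,0,0.15],
    [0,0,0.3],
    [0,0,0.4],
    [0,0,0.5],
    [0,0,0.55],
    [0,0,0.55],
    [0,0,0.55],
  ],
  angular=[
    [0,0,0],
    [0,0,0],
    [0,0,0],
    [0,0,0],
    [0,0,0],
    [0,0,0],
    [0,0,0],
  ],
  fingers=[1,1,1,1,1,1,1],
)

```text
t: 3.18
tool_pos: [0.6014, 0.0012, 0.066]
tcp_rot: [0.985, 0.172, 0.0, 0.0]
contact_force: [-2.0, -1.0, 3.3]
finger_gap: -0.0001
grip_force: 1.7
```

Emit:
drive_tool(
  translation=[
    [0,0,0.1],
    [0,0,0.15],
    [0,0,0.2],
    [0,0,0.2],
    [0,0,0.2],
  ],
  angular=[
    [0,0,0],
    [0,0,0],
    [0,0,0],
    [0,0,0],
    [0,0,0],
  ],
  fingers=[1,1,1,1,1],
)

```text
t: 3.6
tool_pos: [0.6015, 0.0012, 0.0658]
tcp_rot: [0.985, 0.172, 0.0, 0.0]
contact_force: [-9.1, 0.7, 17.5]
finger_gap: -0.0001
grip_force: 8.8
```

Emit:
drive_tool(
  translation=[
    [0,0,-3],
    [0,0,-6.5],
    [-2.3,2.5,-8],
    [-4.6,5,-8],
    [-6.9,7.6,-8],
    [-9.1,10.1,-8],
    [-11.4,12.6,-8],
    [-13.7,15.2,-8],
    [-16,17.7,-8],
    [-18.3,20.3,-8],
  ],
  angular=[
    [0,0,0],
    [0,0,0],
    [0,0,7],
    [0,0,14],
    [0,0,21],
    [0,0,28],
    [0,0,35],
    [0,0,42],
    [0,0,49],
    [0,0,56],
  ],
  fingers=[1,1,1,1,0.8,0.6,0.5,0.5,0.5,0.5],
)

```text
t: 4.43
tool_pos: [0.4973, -0.2532, 0.1438]
tcp_rot: [0.95, -0.313, 0.0, 0.0]
contact_force: [0.2, 0.3, 0.6]
finger_gap: 0.0426
grip_force: 0.0
```

Emit:
drive_tool(
  translation=[
    [0,0,0],
    [0,0,0],
    [0,0,0],
    [0,0,0],
    [0,0,0],
  ],
  angular=[
    [0,0,7],
    [0,0,14],
    [0,0,21],
    [0,0,24.5],
    [0,0,24.5],
  ],
  fingers=[0.5,0.5,0.5,0.5,0.5],
)

```text
t: 4.85
tool_pos: [0.498, -0.2521, 0.1436]
tcp_rot: [0.862, -0.506, 0.0, 0.0]
contact_force: [-0.5, 0.3, -0.7]
finger_gap: 0.0428
grip_force: 0.0
```

```bash
python3 - <<'E'
from h import *
from plant import env
for n in("scene","top"):
    d=env.get_image(n);pickle.dump(d,open(f"{n}1.pkl","wb"))
rel([.499,-.252,.02],-150.5)
o=np.zeros((600,800,3),np.uint8)
for n,x,y,X in(("scene",300,130,0),("top",350,230,400)):
    i=load(n+"1")["img"][:,:,::-1];o[:300,X:X+400]=cv2.resize(i[y:y+75,x:x+100],(400,300),interpolation=cv2.INTER_CUBIC)
for n,x,y,X in(("scene",310,270,0),("top",205,240,400)):
    i=load(n+"1")["img"][:,:,::-1];o[300:,X:X+400]=cv2.resize(i[y:y+75,x:x+100],(400,300),interpolation=cv2.INTER_CUBIC)
cv2.imwrite("pics/c2.png",o)
E
```

```text
t 4.95 pos [ 0.498 -0.252  0.144] phi -150.51 F [-0.162  0.224 -0.759] M [ 0.052  0.038 -0.011] gap 0.0426
shift cm [ 0.058 -0.075 12.365] turn [ 0.001 -0.004 -0.01 ]
```

View pics/c2.png

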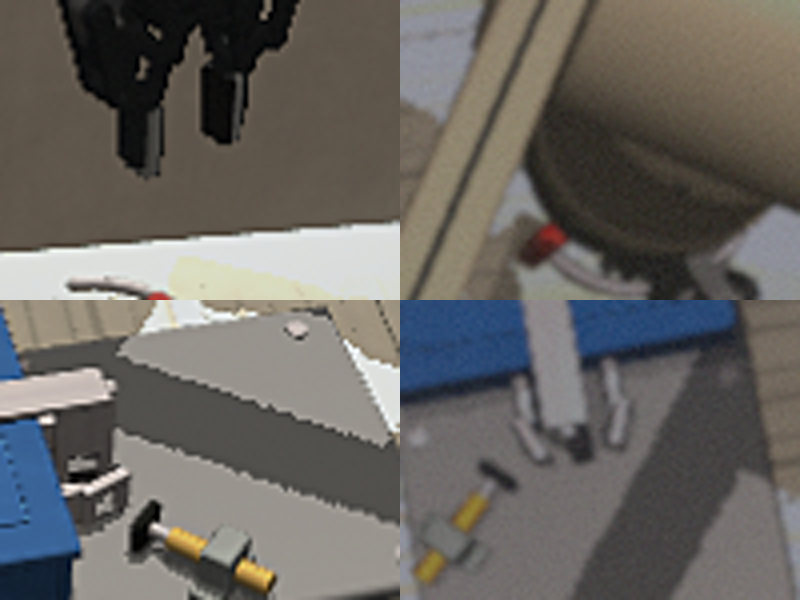

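The lid is shut (strap end at (558,430) in the lower right crop). The open fingers stand straight over the red tab. Next I descend and grip.

Emit:
drive_tool(
  translation=[
    [0,0,3],
    [0,0,6],
    [0,0,8],
    [0,0,10],
    [0,0,11.5],
    [0,0,12.4],
    [0,0,12.4],
    [0,0,12.4],
    [0,0,12.4],
    [0,0,12.4],
  ],
  angular=[
    [0,0,0],
    [0,0,0],
    [0,0,0],
    [0,0,0],
    [0,0,0],
    [0,0,0],
    [0,0,0],
    [0,0,0],
    [0,0,0],
    [0,0,0],
  ],
  fingers=[0.5,0.5,0.5,0.5,0.5,0.5,0.6,0.8,1,1],
)

```text
t: 5.78
tool_pos: [0.4991, -0.2524, 0.0213]
tcp_rot: [0.863, -0.505, 0.001, 0.0]
contact_force: [0.4, -0.0, -1.1]
finger_gap: 0.0115
grip_force: 59.2
```

Emit:
drive_tool(
  translation=[
    [0,0,0],
    [0,0,0],
    [0,0,0],
    [0,0,0],
  ],
  angular=[
    [0,0,0],
    [0,0,0],
    [0,0,0],
    [0,0,0],
  ],
  fingers=[1,1,1,1],
)

```text
t: 6.12
tool_pos: [0.4989, -0.2523, 0.0211]
tcp_rot: [0.863, -0.505, 0.001, 0.0]
contact_force: [-0.8, -0.2, 6.6]
finger_gap: 0.0113
grip_force: 60.3
```

Emit:
drive_tool(
  translation=[
    [0,0,-2],
    [0,0,-5],
    [-2.9,-1.1,-5],
    [-5.9,-2.2,-5],
    [-8.8,-3.3,-5],
    [-11.8,-4.4,-5],
    [-14.7,-5.5,-5],
    [-17.7,-6.5,-5],
    [-20.6,-7.6,-5],
    [-23.5,-8.7,-5],
  ],
  angular=[
    [0,0,0],
    [0,0,0],
    [0,0,-7],
    [0,0,-14],
    [0,0,-21],
    [0,0,-28],
    [0,0,-35],
    [0,0,-42],
    [0,0,-49],
    [0,0,-56],
  ],
  fingers=[1,1,1,1,1,1,1,1,1,1],
)

```text
t: 6.95
tool_pos: [0.4581, -0.003, 0.0698]
tcp_rot: [0.999, -0.038, 0.0, 0.0]
contact_force: [0.9, 0.1, -1.2]
finger_gap: 0.0114
grip_force: 59.2
```

Emit:
drive_tool(
  translation=[
    [0,0,0.8],
    [0,0,1.6],
    [0,0,2.4],
    [0,0,3],
    [0,0,3.2],
    [0,0,3.2],
  ],
  angular=[
    [0,0,0],
    [0,0,0],
    [0,0,0],
    [0,0,0],
    [0,0,0],
    [0,0,0],
  ],
  fingers=[1,1,1,1,1,1],
)

```text
t: 7.45
tool_pos: [0.458, -0.0051, 0.0367]
tcp_rot: [0.999, -0.042, -0.001, -0.0]
contact_force: [0.5, 0.2, -0.6]
finger_gap: 0.0113
grip_force: 59.4
```

```bash
python3 - <<'E'
from h import *
from plant import env
for n in("scene","top"):
    d=env.get_image(n);pickle.dump(d,open(f"{n}2.pkl","wb"))
rel([.459,-.004,.038],-94)
o=np.zeros((600,800,3),np.uint8)
for n,x,y,X in(("scene",325,250,0),("top",205,230,400)):
    i=load(n+"2")["img"][:,:,::-1];o[:,X:X+400]=cv2.resize(i[y:y+120,x:x+80],(400,600),interpolation=cv2.INTER_CUBIC)
cv2.imwrite("pics/c3.png",o)
E
```

```text
t 7.55 pos [ 0.459 -0.005  0.038] phi -94.74 F [ 0.411 -0.316 -1.014] M [ 0.041 -0.005 -0.051] gap 0.0113
shift cm [ 0.011 -0.1   -0.026] turn [ 0.001  0.018 -0.743]
```

View pics/c3.png

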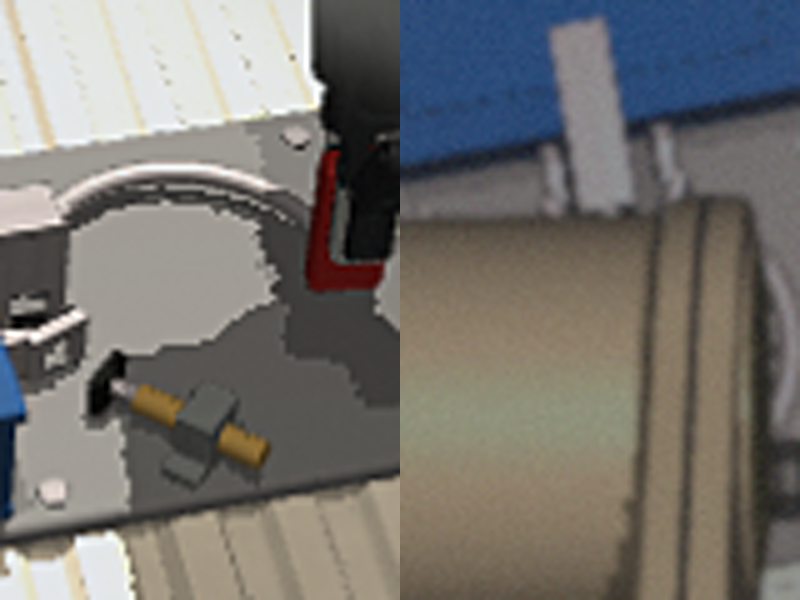

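```bash
cat >> h.py <<'E'
from scipy.ndimage import map_coordinates
from scipy.optimize import least_squares
def samp(d,P):
    g=d.setdefault("g",cv2.GaussianBlur(d["img"],(0,0),.7).astype(float).sum(2)/3)
    uv=np.array([proj(d,p) for p in P]);return map_coordinates(g,[uv[:,1],uv[:,0]],order=1)
def plate(d,sides,p0,tries=3):
    p=np.array(p0,float)
    for _ in range(tries):
        ob=[]
        a=p[2];X=np.array([np.cos(a),np.sin(a)]);Y=np.array([-X[1],X[0]])
        for k in sides:
            for s in np.linspace(0.03,.97,40):
                if k=="F": c=p[:2]-.225*X+(s-.5)*.17*Y;n=-X
                else:
                    sg=1 if k=="L" else -1;c=p[:2]+sg*.085*Y+X*(-.225+s*(.14 if k=="R" else .15));n=sg*Y
                q=np.linspace(-.008,.008,65);v=samp(d,[(*(c+n*t),.01) for t in q])
                v=np.gradient(v);j=np.argmax(np.abs(v))
                if 3<j<61 and abs(v[j])>.25: 
                    w=np.abs(v)*(abs(np.arange(65)-j)<8);ob.append((k,c+n*((w*q).sum()/w.sum())))
        def f(p):
            a=p[2];e=[]
            for k,w in ob:
                r=w-p[:2];x=r@[np.cos(a),np.sin(a)];y=r@[-np.sin(a),np.cos(a)]
                e.append({"F":x+.225,"R":y+.085,"L":y-.085}[k])
            return np.array(e)
        s=least_squares(f,p,loss="soft_l1",f_scale=.0007);p=s.x
    return p,np.median(abs(s.fun)),len(ob)
def pinfit(d,zc,c0,angs,lo=.050,hi=.068,free=True):
    c=np.array(c0,float);o=d["world_from_camera"][:3,3]
    for _ in range(4):
        W=[];O=[]
        for a in np.deg2rad(angs):
            r=np.array([np.cos(a),np.sin(a)]);q=np.linspace(lo,hi,73)
            v=np.gradient(samp(d,[(*(c+r*t),zc) for t in q]));j=np.argmin(v)
            if 2<j<70 and v[j]<-1.2:
                w=np.array([*(c+r*q[j]),zc]);dr=w-o;el=np.arctan2(-dr[2],dr[:2]@r)
                W.append(w[:2]);O.append(.055+.004/np.sin(el))
        W=np.array(W);O=np.array(O)
        s=least_squares(lambda p:np.hypot(*(W-p).T)-O,c,loss="soft_l1",f_scale=.0007);c=s.x
    return c,np.median(abs(s.fun)),len(W)
E
python3 - <<'E'
from h import *
np.set_printoptions(precision=4,suppress=True)
for n,S in(("top","FRL"),("scene","FR")):
    p,e,k=plate(load(n),S,[.655,.001,.0623]);print(n,p,np.rad2deg(p[2]),e,k,"arc",p[:2]-.14*np.array([np.cos(p[2]),np.sin(p[2])]))
a=np.deg2rad(-94.74+90);t=np.array([.459,-.005]);c=t+.055*np.array([np.cos(a),np.sin(a)]);print("tool-based centre",c)
print(pinfit(load("scene2"),.021,c,np.arange(-130,-50,4)))
E
```

```text
top [ 0.6514 -0.0011  0.0622] 3.5653869817439428 0.000700901982745257 120 arc [ 0.5117 -0.0098]
scene [ 0.656  -0.0006  0.0604] 3.4580992283627503 0.00032396978780924873 80 arc [ 0.5162 -0.0091]
tool-based centre [ 0.5138 -0.0095]
(array([ 0.5154, -0.0071]), np.float64(0.00034928806951012997), 20)
```

```bash
cat >> h.py <<'E'
def ins(C,phi,z,n=1,o=None):
    "rows turning the pin about centre C up to phi in n steps"
    o=o or state();r=o["R"];np.set_printoptions(precision=3,suppress=True)
    a=np.deg2rad(o["phi"]);c=o["tool_pos"][:2]+.055*np.array([-np.sin(a),np.cos(a)])
    print("t %.2f pos"%o["t"],o["tool_pos"],"phi %.2f"%o["phi"],"F",o["contact_force"],"M",o["moment"],"tool-based centre",c)
    b=np.deg2rad(o["phi"]);X=np.array([-np.sin(b),np.cos(b)]);F=o["contact_force"][:2];L=np.r_[-.055*X,0]
    print("Mz about pin centre at",o["moment"][2]+np.cross(L,o["contact_force"])[2])
    for f in np.linspace(o["phi"],phi,n+1)[1:]:
        a=np.deg2rad(f);p=np.r_[np.asarray(C)-.055*np.array([-np.sin(a),np.cos(a)]),z]
        print("  shift",(r.T@(p-o["tool_pos"])*100).round(2),"turn",round(o["phi"]-f,2))
E
python3 -c "
from h import *
ins([.514,-.0112],-93,.0315)"
```

```text
t 7.55 pos [ 0.459 -0.005  0.038] phi -94.74 F [ 0.411 -0.316 -1.014] M [ 0.041 -0.005 -0.051] tool-based centre [ 0.514 -0.01 ]
Mz about pin centre at -0.03568175142542324
  shift [0.05 0.33 0.62] turn -1.74
```

Emit:
drive_tool(
  translation=[
    [0,0.1,0.2],
    [0,0.2,0.4],
    [0.05,0.3,0.55],
    [0.05,0.3,0.6],
    [0.05,0.3,0.6],
    [0.05,0.3,0.6],
  ],
  angular=[
    [0,0,-0.5],
    [0,0,-1],
    [0,0,-1.7],
    [0,0,-1.7],
    [0,0,-1.7],
    [0,0,-1.7],
  ],
  fingers=[1,1,1,1,1,1],
)

```text
t: 8.05
tool_pos: [0.459, -0.0073, 0.0318]
tcp_rot: [1.0, -0.026, -0.0, -0.0]
contact_force: [-0.3, 0.1, -1.2]
finger_gap: 0.0111
grip_force: 59.4
```

```bash
python3 - <<'E'
from h import *
from plant import env
d=env.get_image("scene");pickle.dump(d,open("scene3.pkl","wb"))
print(pinfit(d,.014,[.5155,-.009],np.arange(-130,-50,4)))
ins([.514,-.0112],-75,.031,4)
i=d["img"][:,:,::-1];cv2.imwrite("pics/c4.png",cv2.resize(i[255:355,318:408],(720,800))[:600] if 0 else cv2.resize(i[260:335,318:418],(800,600),interpolation=cv2.INTER_CUBIC))
E
```

```text
(array([ 0.51592853, -0.00984871]), np.float64(0.00027313666400251985), 19)
t 8.10 pos [ 0.459 -0.007  0.032] phi -92.96 F [ 0.582  0.227 -0.76 ] M [ 0.04   0.076 -0.02 ] tool-based centre [ 0.514 -0.01 ]
Mz about pin centre at -0.03379225632684038
  shift [0.03 0.53 0.09] turn -4.49
  shift [0.08 0.96 0.09] turn -8.98
  shift [0.16 1.38 0.09] turn -13.47
  shift [0.28 1.8  0.09] turn -17.96
```

View pics/c4.png

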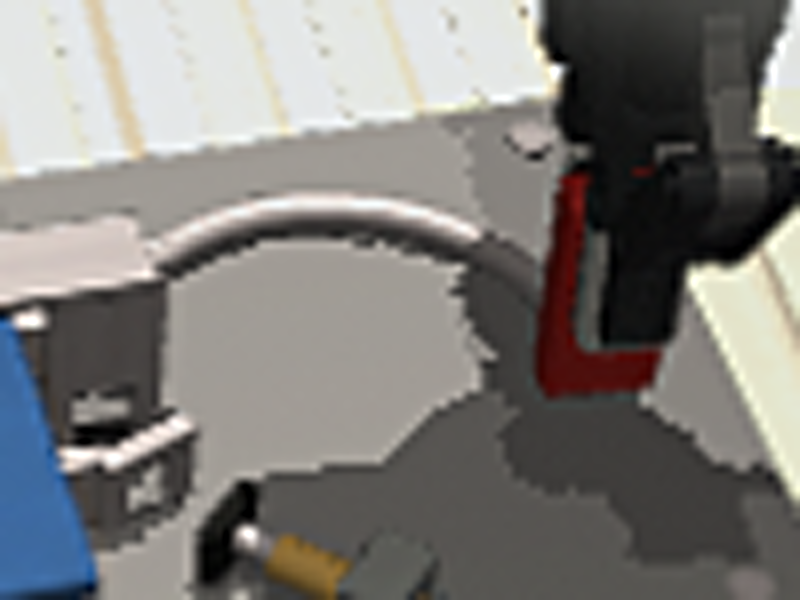

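Picture: the pin lies just over the plate, its arc from the tab (600,330) to near the hasp (160,260). The fit puts its centre within 1 mm of the way's centre. I now turn it in, in small steps.

```bash
python3 -c "
from h import *
ins([.5142,-.0094],-77,.0316,8)"
```

```text
t 8.10 pos [ 0.459 -0.007  0.032] phi -92.96 F [ 0.582  0.227 -0.76 ] M [ 0.04   0.076 -0.02 ] tool-based centre [ 0.514 -0.01 ]
Mz about pin centre at -0.03379225632684038
  shift [0.02 0.11 0.03] turn -1.99
  shift [0.03 0.3  0.03] turn -3.99
  shift [0.05 0.5  0.03] turn -5.98
  shift [0.07 0.69 0.03] turn -7.98
  shift [0.1  0.87 0.03] turn -9.97
  shift [0.14 1.06 0.03] turn -11.97
  shift [0.18 1.25 0.03] turn -13.96
  shift [0.23 1.43 0.03] turn -15.96
```

Emit:
drive_tool(
  translation=[
    [0.02,0.11,0.03],
    [0.03,0.3,0.03],
    [0.05,0.5,0.03],
    [0.07,0.69,0.03],
    [0.08,0.78,0.03],
    [0.1,0.87,0.03],
    [0.1,0.87,0.03],
  ],
  angular=[
    [0,0,-2],
    [0,0,-4],
    [0,0,-6],
    [0,0,-8],
    [0,0,-9],
    [0,0,-10],
    [0,0,-10],
  ],
  fingers=[1,1,1,1,1,1,1],
)

```text
t: 8.68
tool_pos: [0.4596, -0.0162, 0.0316]
tcp_rot: [0.998, 0.062, 0.0, 0.0]
contact_force: [0.8, -0.7, -1.2]
finger_gap: 0.0119
grip_force: 59.3
```

```bash
python3 -c "
from h import *
ins([.5142,-.0094],-73,.0316,5)"
```

```text
t 8.68 pos [ 0.46  -0.016  0.032] phi -82.92 F [ 0.791 -0.672 -1.207] M [-0.003  0.026 -0.02 ] tool-based centre [ 0.514 -0.009]
Mz about pin centre at 0.02208481632653208
  shift [ 0.    0.19 -0.  ] turn -1.98
  shift [ 0.01  0.38 -0.  ] turn -3.97
  shift [ 0.03  0.57 -0.  ] turn -5.95
  shift [ 0.05  0.76 -0.  ] turn -7.94
  shift [ 0.08  0.95 -0.  ] turn -9.92
```

Emit:
drive_tool(
  translation=[
    [0,0.19,0],
    [0.01,0.38,0],
    [0.03,0.57,0],
    [0.05,0.76,0],
    [0.08,0.95,0],
    [0.08,0.95,0],
  ],
  angular=[
    [0,0,-2],
    [0,0,-4],
    [0,0,-6],
    [0,0,-8],
    [0,0,-10],
    [0,0,-10],
  ],
  fingers=[1,1,1,1,1,1],
)

```text
t: 9.18
tool_pos: [0.4616, -0.0256, 0.0315]
tcp_rot: [0.989, 0.149, 0.0, 0.0]
contact_force: [-0.8, -0.7, -1.4]
finger_gap: 0.011
grip_force: 59.3
```

```bash
python3 -c "
from h import *
ins([.5142,-.0094],-55,.0316,9)"
```

```text
t 9.18 pos [ 0.462 -0.026  0.032] phi -72.91 F [-0.835 -0.672 -1.361] M [0.058 0.025 0.03 ] tool-based centre [ 0.514 -0.009]
Mz about pin centre at 0.051864022378830685
  shift [ 0.01  0.19 -0.01] turn -1.99
  shift [ 0.02  0.38 -0.01] turn -3.98
  shift [ 0.03  0.57 -0.01] turn -5.97
  shift [ 0.05  0.76 -0.01] turn -7.96
  shift [ 0.08  0.95 -0.01] turn -9.95
  shift [ 0.12  1.14 -0.01] turn -11.94
  shift [ 0.16  1.32 -0.01] turn -13.93
  shift [ 0.21  1.51 -0.01] turn -15.92
  shift [ 0.27  1.69 -0.01] turn -17.91
```

Emit:
drive_tool(
  translation=[
    [0.01,0.19,0],
    [0.02,0.38,0],
    [0.03,0.57,0],
    [0.05,0.76,0],
    [0.08,0.95,0],
    [0.12,1.14,0],
    [0.16,1.32,0],
    [0.21,1.51,0],
    [0.27,1.69,0],
    [0.27,1.69,0],
  ],
  angular=[
    [0,0,-2],
    [0,0,-4],
    [0,0,-6],
    [0,0,-8],
    [0,0,-10],
    [0,0,-12],
    [0,0,-14],
    [0,0,-16],
    [0,0,-18],
    [0,0,-18],
  ],
  fingers=[1,1,1,1,1,1,1,1,1,1],
)

```text
t: 10.02
tool_pos: [0.4692, -0.0409, 0.0315]
tcp_rot: [0.954, 0.301, 0.0, 0.0]
contact_force: [-0.0, 0.6, -0.9]
finger_gap: 0.0116
grip_force: 59.3
```

```bash
python3 -c "
from h import *
ins([.5142,-.0094],-39,.0316,8)"
```

```text
t 10.02 pos [ 0.469 -0.041  0.032] phi -54.96 F [-0.005  0.585 -0.919] M [-0.061  0.002  0.028] tool-based centre [ 0.514 -0.009]
Mz about pin centre at 0.0018552392811363276
  shift [-0.01  0.2  -0.01] turn -2.0
  shift [ 0.    0.39 -0.01] turn -3.99
  shift [ 0.02  0.58 -0.01] turn -5.99
  shift [ 0.04  0.77 -0.01] turn -7.98
  shift [ 0.07  0.96 -0.01] turn -9.98
  shift [ 0.11  1.15 -0.01] turn -11.97
  shift [ 0.15  1.33 -0.01] turn -13.97
  shift [ 0.2   1.52 -0.01] turn -15.96
```

Emit:
drive_tool(
  translation=[
    [0,0.2,0],
    [0,0.39,0],
    [0.02,0.58,0],
    [0.04,0.77,0],
    [0.07,0.96,0],
    [0.11,1.15,0],
    [0.13,1.24,0],
    [0.15,1.33,0],
    [0.15,1.33,0],
  ],
  angular=[
    [0,0,-2],
    [0,0,-4],
    [0,0,-6],
    [0,0,-8],
    [0,0,-10],
    [0,0,-12],
    [0,0,-13],
    [0,0,-14],
    [0,0,-14],
  ],
  fingers=[1,1,1,1,1,1,1,1,1],
)

```text
t: 10.77
tool_pos: [0.478, -0.0508, 0.0315]
tcp_rot: [0.91, 0.415, 0.0, 0.0]
contact_force: [-0.1, -0.3, -2.2]
finger_gap: 0.0112
grip_force: 59.3
```

```bash
python3 -c "
from h import *
ins([.5142,-.0094],-29,.0316,6)"
```

```text
t 10.77 pos [ 0.478 -0.051  0.032] phi -40.98 F [-0.139 -0.273 -2.194] M [ 0.012  0.004 -0.   ] tool-based centre [ 0.514 -0.009]
Mz about pin centre at 0.003722141978642371
  shift [ 0.01  0.21 -0.01] turn -2.0
  shift [ 0.02  0.4  -0.01] turn -3.99
  shift [ 0.03  0.6  -0.01] turn -5.99
  shift [ 0.06  0.79 -0.01] turn -7.98
  shift [ 0.09  0.97 -0.01] turn -9.98
  shift [ 0.12  1.16 -0.01] turn -11.98
```

Emit:
drive_tool(
  translation=[
    [0,0.11,0],
    [0.01,0.21,0],
    [0.02,0.3,0],
    [0.02,0.4,0],
    [0.03,0.6,0],
    [0.06,0.79,0],
    [0.09,0.97,0],
    [0.12,1.16,0],
    [0.12,1.16,0],
  ],
  angular=[
    [0,0,-1],
    [0,0,-2],
    [0,0,-3],
    [0,0,-4],
    [0,0,-6],
    [0,0,-8],
    [0,0,-10],
    [0,0,-12],
    [0,0,-12],
  ],
  fingers=[1,1,1,1,1,1,1,1,1],
)

```text
t: 11.52
tool_pos: [0.4878, -0.0577, 0.0316]
tcp_rot: [0.861, 0.509, 0.0, 0.0]
contact_force: [0.5, -0.8, -0.3]
finger_gap: 0.0115
grip_force: 59.3
```

```bash
python3 -c "
from h import *
ins([.5142,-.0094],-20,.0316,9)"
```

```text
t 11.52 pos [ 0.488 -0.058  0.032] phi -28.84 F [ 0.518 -0.762 -0.297] M [-0.039 -0.023 -0.016] tool-based centre [ 0.514 -0.01 ]
Mz about pin centre at 0.029400774000146058
  shift [ 0.01  0.07 -0.  ] turn -0.98
  shift [ 0.01  0.17 -0.  ] turn -1.96
  shift [ 0.01  0.26 -0.  ] turn -2.95
  shift [ 0.02  0.36 -0.  ] turn -3.93
  shift [ 0.03  0.45 -0.  ] turn -4.91
  shift [ 0.04  0.55 -0.  ] turn -5.89
  shift [ 0.05  0.64 -0.  ] turn -6.87
  shift [ 0.06  0.73 -0.  ] turn -7.85
  shift [ 0.07  0.83 -0.  ] turn -8.84
```

```bash
python3 - <<'E'
from h import *
np.set_printoptions(precision=4,suppress=True)
for n,uv,c in(("top",(229.3,283.8),(.5117,-.0098)),("scene",(346.5,326),(.5162,-.0091))):
    p=onz(load(n),uv,.014)[:2]-c;print(n,p,np.hypot(*p),np.rad2deg(np.arctan2(p[1],p[0]))-3.5)
from plant import env
d=env.get_image("scene");pickle.dump(d,open("scene4.pkl","wb"))
cv2.imwrite("pics/c5.png",cv2.resize(d["img"][270:345,318:418,::-1],(800,600),interpolation=cv2.INTER_CUBIC))
E
```

```text
top [0.0375 0.0418] 0.05613845121056122 44.65201506209481
scene [0.0326 0.0354] 0.04813411555255432 43.808443342597194
```

View pics/c5.png

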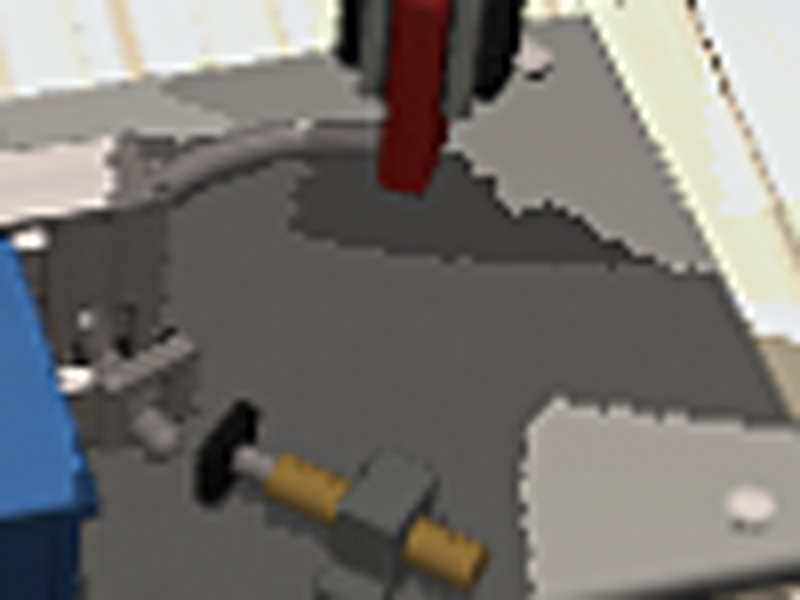

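The picture shows the pin tip out of the far staple at (165,437) and the rubber face at (200,465), so the gap is roughly 6 to 9 mm. Next I advance 4.5° and then feel for contact.

Emit:
drive_tool(
  translation=[
    [0.01,0.07,0],
    [0.01,0.17,0],
    [0.01,0.26,0],
    [0.02,0.36,0],
    [0.03,0.41,0],
    [0.03,0.41,0],
    [0.03,0.41,0],
  ],
  angular=[
    [0,0,-1],
    [0,0,-2],
    [0,0,-3],
    [0,0,-4],
    [0,0,-4.5],
    [0,0,-4.5],
    [0,0,-4.5],
  ],
  fingers=[1,1,1,1,1,1,1],
)

```text
t: 12.15
tool_pos: [0.4912, -0.0593, 0.0315]
tcp_rot: [0.841, 0.541, -0.0, -0.0]
contact_force: [0.3, 0.3, -1.2]
finger_gap: 0.0111
grip_force: 59.3
```

```bash
python3 -c "
from h import *
ins([.5142,-.0094],-20.5,.0316,4)"
```

```text
t 12.15 pos [ 0.491 -0.059  0.031] phi -24.46 F [ 0.297  0.263 -1.2  ] M [-0.022 -0.02   0.018] tool-based centre [ 0.514 -0.009]
Mz about pin centre at 0.026836307163306563
  shift [-0.01  0.12 -0.01] turn -0.99
  shift [-0.01  0.22 -0.01] turn -1.98
  shift [-0.    0.31 -0.01] turn -2.97
  shift [ 0.    0.41 -0.01] turn -3.96
```

Emit:
drive_tool(
  translation=[
    [0,0.05,0],
    [0,0.1,0],
    [0,0.14,0],
    [0,0.14,0],
    [0,0.14,0],
  ],
  angular=[
    [0,0,-0.5],
    [0,0,-1],
    [0,0,-1.5],
    [0,0,-1.5],
    [0,0,-1.5],
  ],
  fingers=[1,1,1,1,1],
)

```text
t: 12.57
tool_pos: [0.4925, -0.0598, 0.0315]
tcp_rot: [0.834, 0.552, -0.0, 0.0]
contact_force: [-0.2, 0.9, -0.5]
finger_gap: 0.0112
grip_force: 59.3
```

```bash
python3 -c "
from h import *
ins([.5142,-.0094],-22,.0316,1)"
```

```text
t 12.57 pos [ 0.492 -0.06   0.031] phi -22.96 F [-0.24   0.88  -0.461] M [-0.027  0.05   0.034] tool-based centre [ 0.514 -0.009]
Mz about pin centre at 0.0027271913836792797
  shift [-0.01  0.13 -0.01] turn -0.96
```

Emit:
drive_tool(
  translation=[
    [0,0.05,0],
    [0,0.1,0],
    [0,0.1,0],
    [0,0.1,0],
  ],
  angular=[
    [0,0,-0.5],
    [0,0,-1],
    [0,0,-1],
    [0,0,-1],
  ],
  fingers=[1,1,1,1],
)

```text
t: 12.9
tool_pos: [0.4934, -0.0602, 0.0315]
tcp_rot: [0.829, 0.56, 0.0, 0.0]
contact_force: [-1.1, -0.5, -1.0]
finger_gap: 0.0111
grip_force: 59.3
```

```bash
python3 -c "
from h import *
ins([.5142,-.0094],-21,.0316,1)"
```

```text
t 12.90 pos [ 0.493 -0.06   0.032] phi -21.95 F [-1.078 -0.543 -0.998] M [-0.013 -0.003  0.009] tool-based centre [ 0.514 -0.009]
Mz about pin centre at -0.0343492665904434
  shift [-0.01  0.12 -0.01] turn -0.95
```

Emit:
drive_tool(
  translation=[
    [0,0.05,0],
    [0,0.1,0],
    [0,0.1,0],
    [0,0.1,0],
  ],
  angular=[
    [0,0,-0.5],
    [0,0,-1],
    [0,0,-1],
    [0,0,-1],
  ],
  fingers=[1,1,1,1],
)

```text
t: 13.23
tool_pos: [0.4944, -0.0606, 0.0315]
tcp_rot: [0.824, 0.567, 0.0, 0.0]
contact_force: [0.5, 0.2, -0.6]
finger_gap: 0.011
grip_force: 59.3
```

```bash
python3 -c "
from h import *
ins([.5142,-.0094],-20,.0316,1)"
```

```text
t 13.23 pos [ 0.494 -0.061  0.032] phi -20.96 F [ 0.507  0.175 -0.649] M [-0.025  0.013  0.023] tool-based centre [ 0.514 -0.009]
Mz about pin centre at 0.04597048096763477
  shift [-0.01  0.11 -0.01] turn -0.96
```

Emit:
drive_tool(
  translation=[
    [0,0.05,0],
    [0,0.1,0],
    [0,0.1,0],
    [0,0.1,0],
  ],
  angular=[
    [0,0,-0.5],
    [0,0,-1],
    [0,0,-1],
    [0,0,-1],
  ],
  fingers=[1,1,1,1],
)

```text
t: 13.57
tool_pos: [0.4954, -0.0611, 0.0315]
tcp_rot: [0.819, 0.574, 0.0, 0.0]
contact_force: [-0.0, -1.4, -1.3]
finger_gap: 0.0117
grip_force: 59.3
```

```bash
python3 -c "
from h import *
ins([.5142,-.0094],-19,.0316,1)"
```

```text
t 13.57 pos [ 0.495 -0.061  0.032] phi -19.95 F [-0.034 -1.405 -1.306] M [-0.258 -0.079 -0.138] tool-based centre [ 0.514 -0.009]
Mz about pin centre at -0.11364913735358848
  shift [ 0.    0.1  -0.01] turn -0.95
```

Emit:
drive_tool(
  translation=[
    [0,0.03,0],
    [0,0.05,0],
    [0,0.05,0],
    [0,0.05,0],
  ],
  angular=[
    [0,0,-0.3],
    [0,0,-0.5],
    [0,0,-0.5],
    [0,0,-0.5],
  ],
  fingers=[1,1,1,1],
)

```text
t: 13.9
tool_pos: [0.4958, -0.0613, 0.0316]
tcp_rot: [0.816, 0.577, 0.0, 0.0]
contact_force: [1.8, -1.9, -1.0]
finger_gap: 0.0114
grip_force: 59.2
```

```bash
python3 -c "
from h import *
ins([.5142,-.0094],-19,.0316,1)"
```

```text
t 13.90 pos [ 0.496 -0.061  0.032] phi -19.46 F [ 1.77  -1.894 -1.023] M [-0.461 -0.193 -0.172] tool-based centre [ 0.514 -0.009]
Mz about pin centre at -0.04551123010556277
  shift [ 0.    0.05 -0.  ] turn -0.46
```

Emit:
drive_tool(
  translation=[
    [0,0.03,0],
    [0,0.05,0],
    [0,0.05,0],
    [0,0.05,0],
  ],
  angular=[
    [0,0,-0.3],
    [0,0,-0.5],
    [0,0,-0.5],
    [0,0,-0.5],
  ],
  fingers=[1,1,1,1],
)

```text
t: 14.23
tool_pos: [0.4963, -0.0615, 0.0316]
tcp_rot: [0.814, 0.581, 0.0, 0.0]
contact_force: [1.6, -3.1, -1.1]
finger_gap: 0.0114
grip_force: 59.2
```

```bash
python3 -c "
from h import *
ins([.5142,-.0094],-19,.0316,1)"
```

```text
t 14.23 pos [ 0.496 -0.061  0.032] phi -18.96 F [ 1.62  -3.148 -1.106] M [-0.657 -0.202 -0.355] tool-based centre [ 0.514 -0.009]
Mz about pin centre at -0.21491938263427185
  shift [ 0.   -0.01 -0.  ] turn 0.04
```

Emit:
drive_tool(
  translation=[
    [0,0.03,0],
    [0,0.06,0],
    [0,0.06,0],
    [0,0.06,0],
  ],
  angular=[
    [0,0,-0.3],
    [0,0,-0.6],
    [0,0,-0.6],
    [0,0,-0.6],
  ],
  fingers=[1,1,1,1],
)

```text
t: 14.57
tool_pos: [0.4969, -0.0617, 0.0316]
tcp_rot: [0.811, 0.585, 0.0, 0.0]
contact_force: [1.5, -4.5, -0.6]
finger_gap: 0.0114
grip_force: 59.3
```

```bash
python3 -c "
from h import *
ins([.5142,-.0094],-18.4,.0316,1)"
```

```text
t 14.57 pos [ 0.497 -0.062  0.032] phi -18.36 F [ 1.527 -4.515 -0.644] M [-0.949 -0.309 -0.461] tool-based centre [ 0.514 -0.01 ]
Mz about pin centre at -0.30296933402269344
  shift [ 0.01 -0.01  0.  ] turn 0.04
```

Emit:
drive_tool(
  translation=[
    [0,0.02,0],
    [0,0.04,0],
    [0,0.04,0],
    [0,0.04,0],
    [0,0.04,0],
    [0,0.04,0],
  ],
  angular=[
    [0,0,-0.2],
    [0,0,-0.4],
    [0,0,-0.4],
    [0,0,-0.4],
    [0,0,-0.4],
    [0,0,-0.4],
  ],
  fingers=[1,1,1,1,1,1],
)

```text
t: 15.07
tool_pos: [0.4973, -0.0619, 0.0316]
tcp_rot: [0.809, 0.588, 0.0, 0.0]
contact_force: [2.5, -5.6, -0.6]
finger_gap: 0.0115
grip_force: 59.3
```

```bash
python3 -c "
from h import *
ins([.5142,-.0094],-18,.0316,1)"
```

```text
t 15.07 pos [ 0.497 -0.062  0.032] phi -17.96 F [ 2.549 -5.574 -0.63 ] M [-1.029 -0.369 -0.521] tool-based centre [ 0.514 -0.01 ]
Mz about pin centre at -0.2925966967920249
  shift [ 0.01 -0.02  0.  ] turn 0.04
```

The force is about 6 N on the buffer, held for 0.4 s. I now ease back so the spring doesn't kick the pin, lower slightly and let go.

Emit:
drive_tool(
  translation=[
    [0,-0.05,0],
    [0,-0.1,0],
    [0,-0.15,0],
    [0,-0.19,0.02],
    [0,-0.19,0.04],
    [0,-0.19,0.05],
    [0,-0.19,0.05],
  ],
  angular=[
    [0,0,0.5],
    [0,0,1],
    [0,0,1.5],
    [0,0,2],
    [0,0,2],
    [0,0,2],
    [0,0,2],
  ],
  fingers=[1,1,1,1,1,1,1],
)

```text
t: 15.65
tool_pos: [0.4953, -0.0608, 0.031]
tcp_rot: [0.819, 0.574, 0.0, -0.0]
contact_force: [0.1, -1.3, 1.7]
finger_gap: 0.0114
grip_force: 59.7
```

```bash
python3 -c "
from h import *
ins([.5142,-.0094],-20,.0316,1)"
```

```text
t 15.65 pos [ 0.495 -0.061  0.031] phi -19.93 F [ 0.092 -1.309  1.686] M [-0.158 -0.055 -0.153] tool-based centre [ 0.514 -0.009]
Mz about pin centre at -0.12358958412924766
  shift [-0.03  0.02 -0.06] turn 0.07
```

Residual force is about 1.3 N and the pin rests on the plate. I'll open and retreat straight up.

Emit:
drive_tool(
  translation=[
    [0,0,0],
    [0,0,0],
    [0,0,0],
    [0,0,0],
    [0,0,0],
    [0,0,-1],
    [0,0,-3],
    [0,0,-6],
    [0,0,-9],
    [0,0,-12],
  ],
  angular=[
    [0,0,0],
    [0,0,0],
    [0,0,0],
    [0,0,0],
    [0,0,0],
    [0,0,0],
    [0,0,0],
    [0,0,0],
    [0,0,0],
    [0,0,0],
  ],
  fingers=[0.9,0.8,0.7,0.6,0.6,0.6,0.6,0.6,0.6,0.6],
)

```text
t: 16.48
tool_pos: [0.4949, -0.0609, 0.1529]
tcp_rot: [0.819, 0.574, -0.0, -0.0]
contact_force: [-0.7, 0.5, -0.1]
finger_gap: 0.0342
grip_force: 0.0
```

```bash
python3 - <<'E'
from h import *
from plant import env
print({k:env.observe()[k] for k in("t","tool_pos","contact_force","finger_gap")})
d=env.get_image("scene");pickle.dump(d,open("scene5.pkl","wb"))
cv2.imwrite("pics/c6.png",cv2.resize(d["img"][270:345,318:418,::-1],(800,600),interpolation=cv2.INTER_CUBIC))
E
```

```text
{'t': 16.4833, 'tool_pos': array([ 0.49494646, -0.06090064,  0.15286597]), 'contact_force': array([-0.74115403,  0.53570234, -0.1127454 ]), 'finger_gap': 0.03423326651341318}
```

View pics/c6.png

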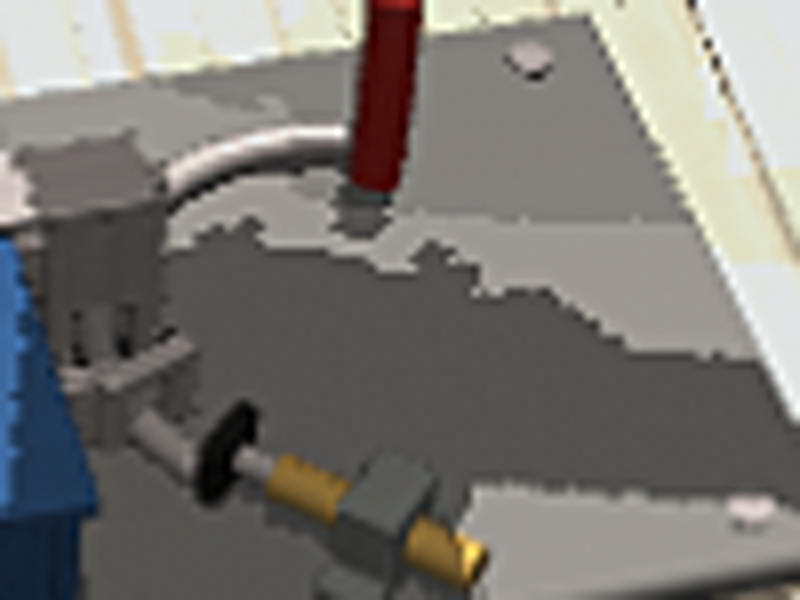

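The pin runs through both staples and the hasp, and its tip touches the rubber at (200,465). The tab stands free at (385,100) with the gripper well above, so I'm handing in.

Emit:
drive_tool(
  translation=[
    [0,0,0],
    [0,0,0],
    [0,0,0],
  ],
  angular=[
    [0,0,0],
    [0,0,0],
    [0,0,0],
  ],
  fingers=[0.6,0.6,0.6],
)

```text
t: 16.78
tool_pos: [0.4947, -0.0609, 0.1503]
tcp_rot: [0.819, 0.574, -0.0, -0.001]
contact_force: [0.1, -0.4, -0.3]
finger_gap: 0.0344
grip_force: 0.0
```

```bash
python3 -c "
from plant import env
print(env.finish_job())"
```

```text
the job is handed in; nothing more can be done
None
```

I handed the job in at about 17 s (no verdict was returned): the lid is shut, the pin lies through all three eyes after bearing on the buffer at about 6 N, and the gripper is clear of everything.

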